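# Drive the stuck dowel pin out of a soldering carrier

## Robot

A 6-joint arm with a two-finger parallel gripper is mounted at the origin on the work surface. World frame = base frame: x ahead of the robot, y to its left, z up, the work surface at z = 0. Lengths are in m, angles in rad, forces in N, time in s.
With the tool pointing down it reaches from about 0.35 to 0.85 m from the base axis. Payload 8.1 kg.
Tool frame: the origin (TCP) lies at the very end of the fingers, on their centre line; the grasp point (between the pads) lies 19 mm behind it; z points along the fingers, y is the line along which they close (so a half turn about z gives the same grasp; the last joint's range is limited). The gripper opens to 93 mm and grips with 3 to 60 N. Pads are 15 mm wide; open, the fingers measure 128 mm over their backs; the gripper's body (75 mm by 188 mm) begins 65 mm behind the grasp point.
Start: joints at [-1.363, 0.13, 1.488, -0, 1.523, -0.085], TCP at [0.173, -0.574, 0.219] pointing down, gripper open.
Joint ranges: [-2.96, 2.96], [-0.89, 2.26], [0.02, 2.5], [-1.34, 4.48], [0, 2.73], [-2.66, 2.66]. Speed limits (rad/s): [2.39, 2.39, 2.79, 3.14, 3.14, 3.14].

## Interface

Orientations are given as a unit quaternion [w, x, y, z].
In Python, from rig import manip gives the robot as it stands.
- The arm moves only by the shell command python3 -m pendant 'ROWS' [OPENING] [FORCE]. ROWS is JSON, a list that holds one entry, the list of rows, each a list of 4 numbers: the shift along the tool's x, y, z in m, then the turn about the tool's z in degrees. A call has exactly 8 rows; each row shifts and turns the commanded pose from where the row before left it, along the tool's axes as they then stand; what a row does not reach is not made up. A row lasts 1/10 s, in which the tool goes at most 50 mm and 8.59 degrees, less where a joint would pass 70% of its speed; a pose out of reach is approached as far as the arm can. A call with a gripper value outside its range is refused whole. OPENING is the closure in counts, from 0 (fully open) to 255 (shut), set as the call begins (- or left out, the last holds). The fingers move at their own pace and stop on an object; FORCE is the grip in N (left out, the last holds). Time passes only in rows, so rows that do not move let the fingers close, or fill a call up. It gives the time, the measured TCP pose, the force, the opening and the grip force at its end, in the units of the state.
- manip.sense(): the state, without advancing time (a new reading comes with each control period).
- manip.read_camera(name): name is "scene" or "top"; returns a dict with "img" (400x640x3 uint8, red, green, blue), "fx", "fy", "cx", "cy" (pixels), "extrinsics" (4x4, takes a point from world to camera coordinates). Camera axes: x right, y up, looking along -z (the intrinsics and any distortion apply to the point x, -y, -z); pixel columns grow to the right and rows downward; lengths in m; the calibration is good to about 2 mm. A picture is of the moment at which its call begins. There is no depth.
- manip.job_done(): hands the job in; it is judged then, once.
The state is a dict: "clock": time; "joint_positions": joint angles; "dq": joint speeds; "joint_torque": joint torques, N m; "ee_pos": TCP position; "tcp_rot": TCP orientation; "wrist_force": force on the tool from outside, world axes, zero at the start; "ft_torque": the same for the moment, N m; "grip_width": finger opening in m; "grasp_force": force on a finger pad.
Only numpy, scipy, OpenCV 4.12 (cv2) and the standard library are available. Lean on these libraries where they do the work, as an engineer would, in place of code of your own. Each camera call takes 0.05 s, during which the arm holds its last target. There are 200 camera calls.

## Task

Take the collared steel drift from its stand and use it to press the stuck dowel pin down through the bore of the cream soldering carrier: feel gently for the hole of the loose guide plate on top, slide the plate over the bore with the drift in its hole, and press until the pin has dropped into the tray below and the drift's collar rests lightly on the guide plate. Then stand the drift fully home in its stand again, leave the pin in the tray, and leave the circuit board, the spare pin, the bushing and the screwdriver where they are.

Things in the scene. Friction and masses are not known exactly. Their poses are not given: they have to be found in the camera images.
- fixture: cream resin soldering carrier, fixed at varying place and yaw: a plate 120 (x) by 200 (y) mm, 36 mm thick, on 48 mm legs, so its flat top is 84 mm above the bench. Origin: on the bench under the plate's centre. At its own +y end a round pocket holds a circuit board; at its own -y end is the small through-bore with the stuck pin.
- tray_mid (a point): centre of the floor (4 mm above the bench) of the shallow black catch tray under the bore, part of the carrier; tray 116 mm in x, 72 mm in y, walls 14 mm high; axes as the carrier's.
- bore_mouth (a point): centre of the bore's upper mouth in the plate's top face, 55 mm from the carrier's origin along its own -y; z up. The bore is vertical, 13 mm in diameter with a 1 mm chamfer, 36 mm deep, open below. On top lies the guide plate, whose hole is off this axis at first.
- guide (a joint): how far (m) the hole of the steel guide plate lies off the bore axis: 3.7 to 5 mm at the start, in an unmeasured direction (any compass direction); 0 is centred. Plate 46 mm square, 8 mm thick, flat on the carrier (top 92 mm above the bench), hole 13 mm with a 1 mm chamfer. It slides to the centre, and stops there, when a drift in its hole pushes it sideways (about 2 N); it belongs to the carrier.
- pin_mid (a point): centre of the steel dowel pin, 12 mm in diameter, 28 mm long, with three grooves round it 8 mm apart, upright in the bore, its top 6 mm below the plate's top. Sprung balls in the bore wall, 28 mm below the top, sit in its lowest groove. Pushed down it gives in clicks, each taking some 5 to 10 N, until its top passes the balls and it falls into the tray.
- pin: the same pin; origin at the centre of its underside, z along it.
- drift_grip (a point): centre of the round handle of the steel drift (150 g) in its stand; z up along the drift. Handle 16 mm in diameter, 60 mm long (30 mm above and below this point). Below it a collar 26 mm in diameter, 8 mm thick, underside 38 mm below this point; then the nose, 11 mm in diameter, 44 mm long, its flat end (1 mm chamfer) 82 mm below this point.
- drift: the same drift; origin at the end of its nose, z up along it.
- stand_hole (a point): centre of the mouth of the drift's hole in the top face, 55 mm above the bench, of a fixed aluminium tool stand; hole vertical, 15 mm in diameter, through. Stored, the drift's collar rests on the top face. The block is 70 by 70 mm; on its own -y side is a step 25 mm high, 60 mm wide, with a spare pin and a brass bushing on it.
- board: black disc 76 mm in diameter with a white circuit board, in the carrier's pocket, up to 32 mm tall from its origin (underside); bystander.
- spare1: spare dowel pin, 12 mm in diameter, 28 mm tall, standing on the stand's step; bystander, origin at its underside.
- bushing: brass bushing 22 mm in diameter, 14 mm tall, on the stand's step; bystander, origin at its underside.
- driver: screwdriver lying on the bench beyond the carrier, along y; bystander.
Mind the look-alikes: they are no part of the job. There is more than one size of the drift; the job needs the larger.

How it is judged:
On the way:
1. the pin is out below the plate and the drift's collar rests on the guide plate with its nose through the bore (z of pin_mid in the frame of fixture below 0.034 m and horizontal distance between drift_grip and bore_mouth below 0.006 m and z of drift_grip in the frame of bore_mouth below 0.048 m and contact force between drift and fixture above 1 N), for 0.1 s.
At the end, for the whole second after the job is handed in: The pin lies in the catch tray under the bore (centre within the tray walls, lower than 30 mm above the bench); the drift stands released and at rest in its stand, collar on the top face (within 2 mm), within 6 mm of the hole's axis and within 0.08 rad of upright (z of pin_mid in the frame of fixture below 0.03 m and x of pin_mid in the frame of fixture between -0.058 and 0.058 m and y of pin_mid in the frame of fixture between -0.09 and -0.012 m and linear speed of drift below 0.02 m/s and horizontal distance between drift_grip and stand_hole below 0.006 m and z of drift_grip in the frame of stand_hole between 0.035 and 0.04 m and angle between drift_grip's own z axis and vertical below 0.08 rad); the robot touches nothing.
It fails at once if the drift presses on the carrier or its guide plate with more than 35 N (contact force between drift and fixture above 35 N).
It fails at once if the gripper or arm touches the carrier with more than 5 N (contact force between any of the fingers, the arm and fixture above 5 N).
It fails at once if the pin is touched by the fingers instead of the drift (contact force between the fingers and pin above 0.5 N).
It fails at once if the circuit board, spare pin, bushing or screwdriver is moved by more than 20 mm (distance of any of board, spare1, bushing, driver from where it was at the start of the episode above 0.02 m).
It also fails if it takes over 72 s, if anything falls off the work surface, if the arm or the gripper's body presses on something with over 40 N, if the wrist force passes 120 N, or if a joint passes its speed limit or range.

## Working session

There is one attempt and no reset: what is moved stays moved. The work goes in short steps, Python scripts to look and compute and a shell command to move; the robot and the scene stay as the last step left them, time stands still between calls to the robot, and variables do not carry over. Pictures are saved under pics/ and viewed, at most 10 in all, crops included, and the job is handed in when it is done.

```bash
mkdir -p pics; ls; python3 - <<'E'
from rig import manip
import cv2
for n in("scene","top"):
    d=manip.read_camera(n); cv2.imwrite(f"pics/{n}0.png",d["img"][:,:,::-1])
    print(n,d["fx"],d["fy"],d["cx"],d["cy"],d["extrinsics"],[k for k in d])
print(manip.sense())
E
```

```text
pics
scene 411.123844281453 411.123844281453 322.8662406520619 204.04838935674397 [[-0.53609713  0.84414637 -0.00409514  0.3522163 ]
 [-0.51422499 -0.32271707  0.7946234   0.23295103]
 [ 0.66945689  0.42810115  0.60708885 -1.18384957]
 [ 0.          0.          0.          1.        ]] ['img', 'fx', 'fy', 'cx', 'cy', 'extrinsics']
top 486.9697538345057 486.9697538345057 317.75970041407027 198.04918878997586 [[ 0.01375006 -0.99959299  0.02499595 -0.03639315]
 [ 0.99176899  0.01681649  0.12693098 -0.60713243]
 [-0.12729966  0.0230449   0.99159656 -0.80962706]
 [ 0.          0.          0.          1.        ]] ['img', 'fx', 'fy', 'cx', 'cy', 'extrinsics']
{'clock': 0.1, 'joint_positions': array([-1.36340420e+00,  1.31063085e-01,  1.48912550e+00,  1.41601677e-05,
        1.52298091e+00, -8.54169559e-02]), 'dq': array([ 0.00229983, -0.00250474, -0.00211573, -0.00048138,  0.00102318,
       -0.0001656 ]), 'joint_torque': array([ 2.27079639e-03, -5.61341071e+01, -4.93095446e+01,  7.71235256e-02,
        2.92009965e-02, -6.45594741e-05]), 'ee_pos': array([ 0.17310255, -0.57398202,  0.21773045]), 'tcp_rot': array([-7.87386226e-04,  9.89301727e-01,  1.45881701e-01, -4.09955148e-05]), 'wrist_force': array([-0.38743863, -0.55491044,  0.14490664]), 'ft_torque': array([-0.03232905,  0.06701255, -0.02842231]), 'grasp_force': 0.0, 'grip_width': 0.09313647780170918}
```

View pics/scene0.png

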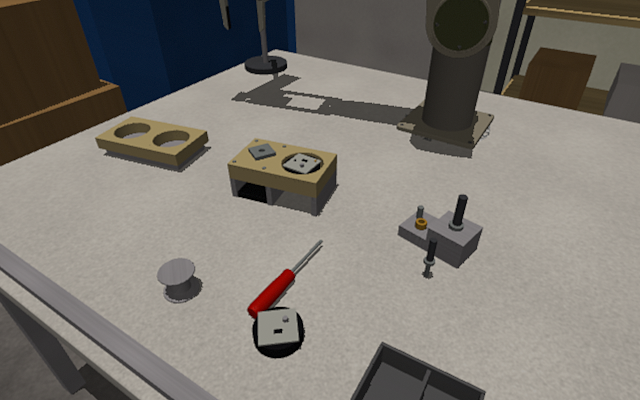

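View pics/top0.png

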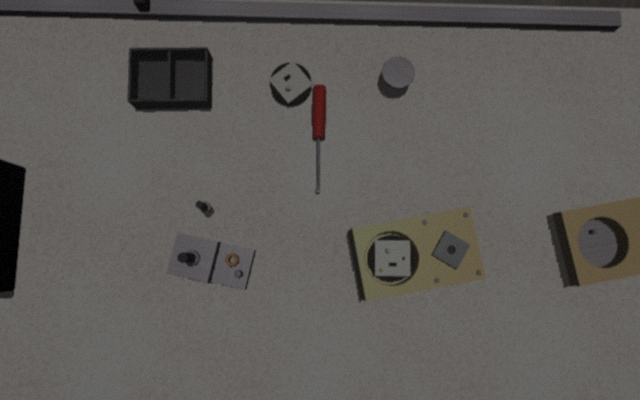

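The scene picture shows the drift in its stand: its handle is at about (461,205) and its collar at (456,226). A thinner look-alike stands on the bench at (431,255). In the top picture the drift is at (187,258), the look-alike at (204,207), the carrier's guide plate at (451,250) and its hole at about (452,249). The spare pin is at (239,273) and the bushing at (233,259).
Drift candidates are the stand drift at top (187,258), the bench drift at top (204,207) and the spare pin at top (239,273). I choose the larger one in the stand and will check it in close crops.

```bash
python3 - <<'E'
import cv2,numpy as np
t=cv2.imread("pics/top0.png");s=cv2.imread("pics/scene0.png")
def c(i,x,y,w,h,k):return cv2.convertScaleAbs(cv2.resize(i[y:y+h,x:x+w],None,fx=k,fy=k,interpolation=cv2.INTER_CUBIC),alpha=1.5)
a=np.hstack([c(t,160,225,100,75,4),c(s,395,190,100,75,4)])
b=np.hstack([c(t,345,205,150,100,8/3),c(s,220,130,150,100,8/3)])
cv2.imwrite("pics/crop1.png",np.vstack([a,b]))
E
```

```text
(no output)
```

View pics/crop1.png

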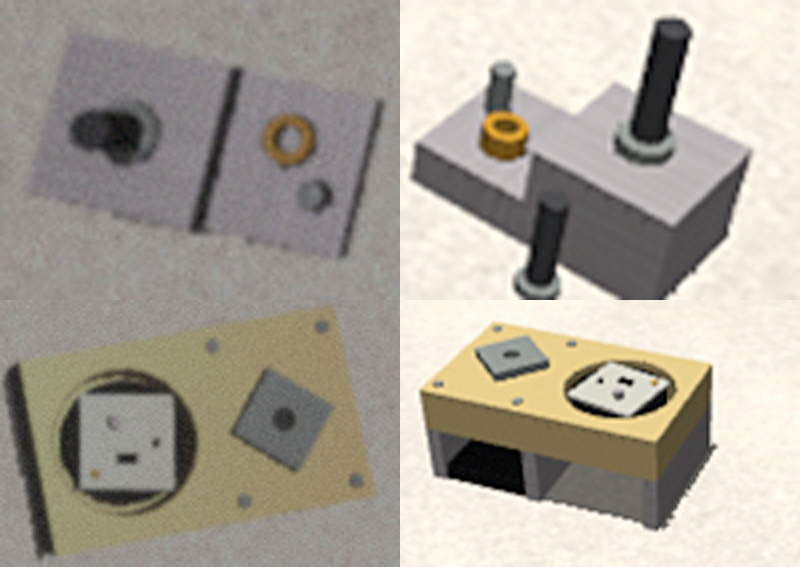

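```bash
cat > h.py <<'E'
import numpy as np
from scipy.optimize import least_squares
C={"top":(486.97,317.76,198.05,[[0.01375006,-0.99959299,0.02499595,-0.03639315],[0.99176899,0.01681649,0.12693098,-0.60713243],[-0.12729966,0.0230449,0.99159656,-0.80962706]]),
"scene":(411.124,322.866,204.048,[[-0.53609713,0.84414637,-0.00409514,0.3522163],[-0.51422499,-0.32271707,0.7946234,0.23295103],[0.66945689,0.42810115,0.60708885,-1.18384957]])}
def proj(n,p):
    f,cx,cy,E=C[n];E=np.array(E);q=E[:,:3]@np.asarray(p,float)+E[:,3]
    return np.array([cx+f*q[0]/-q[2],cy+f*-q[1]/-q[2]])
def plane(n,u,v,z):
    f,cx,cy,E=C[n];E=np.array(E);R=E[:,:3];o=-R.T@E[:,3]
    d=R.T@np.array([(u-cx)/f,-(v-cy)/f,-1]);return o+d*(z-o[2])/d[2]
E
python3 - <<'E'
from h import *
np.set_printoptions(precision=4,suppress=True)
def cr(x,y,x0,y0,k):return ((x+.5)/k-.5+x0,(y+.5)/k-.5+y0)
k=8/3
P=lambda n,uv,z:plane(n,*uv,z)
for nm,a in {"handle top":[("top",cr(90,131,160,225,4),.123),("scene",cr(272,30,395,190,4),.123)],
 "collar":[("top",cr(133,131,160,225,4),.063),("scene",cr(246,135,395,190,4),.062)],
 "hole":[("top",cr(284,119,345,205,k),.092),("scene",cr(512-400,355-300,220,130,k),.092)],
 "bushtop":[("top",cr(289,139,160,225,4),.039),("scene",cr(107,121,395,190,4),.039)],
 "spare":[("top",cr(315,194,160,225,4),.053),("scene",cr(102,71,395,190,4),.053)]}.items():
    print(nm,*[P(n,uv,z)[:2] for n,uv,z in a])
for n,cs,k_ in (("top",[(20,62),(330,7),(375,195),(55,254)],(345,205)),("scene",[(312,66),(95,22),(21,95),(258,138)],(220,130))):
    w=np.array([P(n,cr(*c,*k_,k),.084)[:2] for c in cs]);print(n,w.round(4).tolist())
    print("centre",w.mean(0),"sides",[np.linalg.norm(w[i]-w[(i+1)%4]) for i in range(4)])
    d=(w[1]+w[2]-w[0]-w[3])/2;d/=np.linalg.norm(d)
    print("-y dir",d,"bore",w.mean(0)+.055*d,"yaw deg",np.degrees(np.arctan2(d[0],-d[1])))
for c in [(72,30),(243,67),(382,100),(345,255),(195,228),(30,190)]:print("stand",P("top",cr(*c,160,225,4),.055 if c[0]<240 else .025)[:2])
E
```

```text
handle top [0.5015 0.1818] [0.5055 0.1832]
collar [0.502  0.1791] [0.5012 0.1826]
hole [ 0.5206 -0.2436] [ 0.5221 -0.2406]
bushtop [0.4996 0.1182] [0.4968 0.1189]
spare [0.4769 0.1045] [0.4798 0.1075]
top [[0.5534, -0.0832], [0.5906, -0.2763], [0.4754, -0.301], [0.4377, -0.1049]]
centre [ 0.5143 -0.1913] sides [np.float64(0.1966275084401498), np.float64(0.11781043209774783), np.float64(0.19967440594799318), np.float64(0.1177241675007269)]
-y dir [ 0.1891 -0.982 ] bore [ 0.5247 -0.2453] yaw deg 10.898551319213441
scene [[0.44, -0.1023], [0.4754, -0.2984], [0.5972, -0.2707], [0.5492, -0.0829]]
centre [ 0.5154 -0.1886] sides [np.float64(0.19925565632168044), np.float64(0.12488052266720617), np.float64(0.19387190276957497), np.float64(0.11089955332986724)]
-y dir [ 0.2121 -0.9772] bore [ 0.5271 -0.2423] yaw deg 12.247145257050065
stand [0.5438 0.2084]
stand [0.5304 0.1414]
stand [0.517  0.0805]
stand [0.4503 0.0945]
stand [0.4623 0.1534]
stand [0.477  0.2224]
```

```bash
python3 -m pendant '[[[0,0,0,8.4],[0,0,0,8.4],[0.018,-0.042,0,0],[0.018,-0.042,0,0],[0.018,-0.042,0,0],[0.018,-0.042,0,0],[0.018,-0.042,0,0],[0.018,-0.042,0,0]]]' 0
```

```text
clock: 0.9
ee_pos: [0.2815, -0.3206, 0.2182]
tcp_rot: [-0.0, 1.0, -0.0, -0.0]
wrist_force: [0.5, 1.1, 0.6]
grip_width: 0.0929
grasp_force: 0.0
```

```bash
python3 -m pendant '[[[0.02,-0.045,0,0],[0.02,-0.045,0,0],[0.02,-0.045,0,0],[0.02,-0.045,0,0],[0.02,-0.045,0,0],[0.02,-0.045,0,0],[0.02,-0.045,0,0],[0.02,-0.045,0,0]]]' && python3 -m pendant '[[[0.02,-0.045,0,0],[0.02,-0.045,0,0],[0.0195,-0.0515,0,0],[0,0,0.02,0],[0,0,0.02,0],[0,0,0.02,0],[0,0,0,0],[0,0,0,0]]]'
```

```text
clock: 1.7
ee_pos: [0.4417, 0.0396, 0.2185]
tcp_rot: [0.0, 1.0, -0.0, 0.0]
wrist_force: [0.9, -1.7, 0.8]
grip_width: 0.0931
grasp_force: 0.0
clock: 2.5
ee_pos: [0.4988, 0.174, 0.1585]
tcp_rot: [0.0, 1.0, -0.0, -0.001]
wrist_force: [0.2, 0.0, -0.2]
grip_width: 0.0928
grasp_force: 0.0
```

```bash
python3 - <<'E'
from rig import manip
import cv2,numpy as np
t=manip.read_camera("top")["img"][:,:,::-1];s=manip.read_camera("scene")["img"][:,:,::-1]
def c(i,x,y,w,h,k):return cv2.convertScaleAbs(cv2.resize(i[y:y+h,x:x+w],None,fx=k,fy=k,interpolation=cv2.INTER_CUBIC),alpha=1.4)
cv2.imwrite("pics/a1.png",np.hstack([c(t,130,200,133,150,3),c(s,390,140,133,150,3)]))
E
```

```text
(no output)
```

View pics/a1.png

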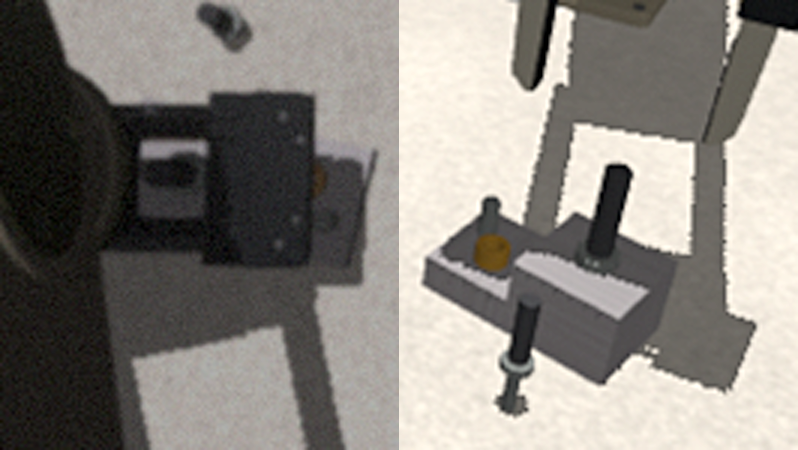

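The scene crop shows the open fingertips at full-image pixels of about (434,168) and (504,186). The drift handle top is at (463,197), upright between them. The top view shows the handle partly hidden below the gripper. I'll check the finger projection against the known TCP.

```bash
python3 - <<'E'
from h import *
t=np.array([.4988,.174,.1585])
for d in(-.055,.055):
    print(proj("scene",t+[0,d,0]),proj("top",t+[0,d,0]))
for p in([.5015,.1815,.123],[.4988,.174,.1585],[.502,.181,.063]):print(proj("scene",p),proj("top",p))
E
```

```text
[430.86895601 166.60692802] [219.08128884 259.71779699]
[496.84976088 186.1768061 ] [143.38599186 258.67023545]
[462.36409162 195.63770774] [182.32076773 257.40995836]
[462.71571196 176.05266201] [181.30102007 259.1949487 ]
[455.19635199 222.88453987] [191.72061793 257.32962322]
```

```bash
python3 -m pendant '[[[0.003,-0.007,0,0],[0,0,0.02,0],[0,0,0.02,0],[0,0,0.02,0],[0,0,0.015,0],[0,0,0.01,0],[0,0,0,0],[0,0,0,0]]]' 0 && python3 -m pendant '[[[0,0,0,0],[0,0,0,0],[0,0,0,0],[0,0,0,0],[0,0,0,0],[0,0,0,0],[0,0,0,0],[0,0,0,0]]]' 255 45
```

```text
clock: 3.4
ee_pos: [0.5027, 0.1813, 0.0743]
tcp_rot: [-0.0, 1.0, -0.0, 0.0]
wrist_force: [1.0, 0.6, 0.4]
grip_width: 0.0931
grasp_force: 0.0
clock: 4.2
ee_pos: [0.5022, 0.1812, 0.0736]
tcp_rot: [-0.0, 1.0, -0.0, -0.0]
wrist_force: [0.1, 0.1, 0.7]
grip_width: 0.0338
grasp_force: 0.0
```

```bash
python3 -m pendant '[[[0,0,0,0],[0,0,0,0],[0,0,0,0],[0,0,0,0],[0,0,0,0],[0,0,0,0],[0,0,0,0],[0,0,0,0]]]' && python3 -m pendant '[[[0,0,-0.002,0],[0,0,-0.01,0],[0,0,-0.02,0],[0,0,-0.03,0],[0,0,-0.03,0],[0,0,0,0],[0,0,0,0],[0,0,0,0]]]'; python3 - <<'E'
from rig import manip
import cv2,numpy as np
t=manip.read_camera("top")["img"][:,:,::-1];s=manip.read_camera("scene")["img"][:,:,::-1]
def c(i,x,y,w,h,k):return cv2.convertScaleAbs(cv2.resize(i[y:y+h,x:x+w],None,fx=k,fy=k,interpolation=cv2.INTER_CUBIC),alpha=1.4)
cv2.imwrite("pics/a2.png",np.hstack([c(t,130,200,133,150,3),c(s,390,120,133,150,3)]))
E
```

```text
clock: 5.0
ee_pos: [0.5022, 0.1812, 0.0737]
tcp_rot: [-0.0, 1.0, -0.0, 0.0]
wrist_force: [-1.0, 0.7, -0.5]
grip_width: 0.0157
grasp_force: 45.0
clock: 5.8
ee_pos: [0.5013, 0.1809, 0.1643]
tcp_rot: [0.0, 1.0, -0.0, -0.001]
wrist_force: [-0.1, 0.1, -1.1]
grip_width: 0.0153
grasp_force: 45.0
```

View pics/a2.png

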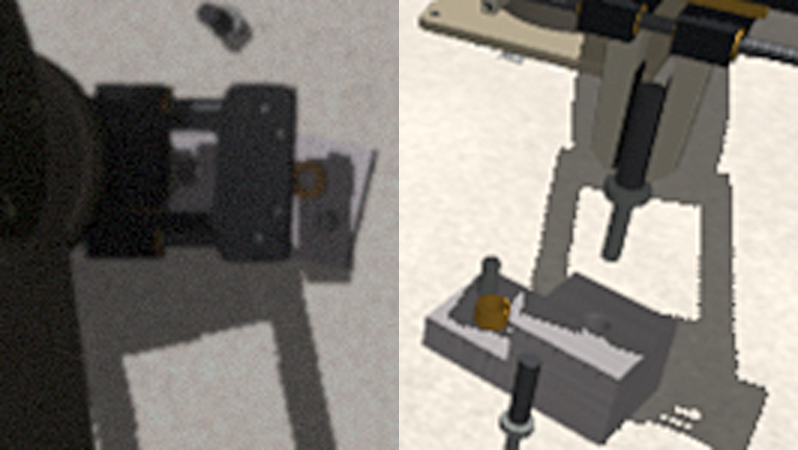

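The drift hangs upright in the grip. In the scene its nose end is at about (460,205), its collar at (466,183), and the empty stand hole at (456,227). The spare pin and the bushing have not moved.

```bash
python3 -m pendant '[[[0,0,-0.045,0],[0.002,0.047,0,0],[0.002,0.047,0,0],[0.002,0.047,0,0],[0.002,0.047,0,0],[0.002,0.047,0,0],[0.002,0.047,0,0],[0.002,0.047,0,0]]]' && python3 -m pendant '[[[0.002,0.047,0,0],[0.003,0.047,0,0],[0,0,0,0],[0,0,0.02,0],[0,0,0.015,0],[0,0,0,0],[0,0,0,0],[0,0,0,0]]]'; python3 - <<'E'
from rig import manip
import cv2,numpy as np
t=manip.read_camera("top")["img"][:,:,::-1];s=manip.read_camera("scene")["img"][:,:,::-1]
cv2.imwrite("pics/_t.png",t);cv2.imwrite("pics/_s.png",s)
def c(i,x,y,w,h,k):return cv2.convertScaleAbs(cv2.resize(i[y:y+h,x:x+w],None,fx=k,fy=k,interpolation=cv2.INTER_CUBIC),alpha=1.4)
cv2.imwrite("pics/a3.png",np.hstack([c(t,400,200,100,100,4),c(s,215,90,100,100,4)]))
from h import *
print(manip.sense()["ee_pos"])
E
```

```text
clock: 6.7
ee_pos: [0.5152, -0.1495, 0.2094]
tcp_rot: [-0.0, 1.0, -0.0, -0.001]
wrist_force: [0.8, -0.2, -1.8]
grip_width: 0.0157
grasp_force: 45.0
clock: 7.5
ee_pos: [0.5215, -0.2415, 0.1764]
tcp_rot: [0.0, 1.0, 0.0, 0.0]
wrist_force: [-0.5, -0.5, -1.7]
grip_width: 0.0153
grasp_force: 45.0
[ 0.52168131 -0.24182664  0.17677338]
```

View pics/a3.png

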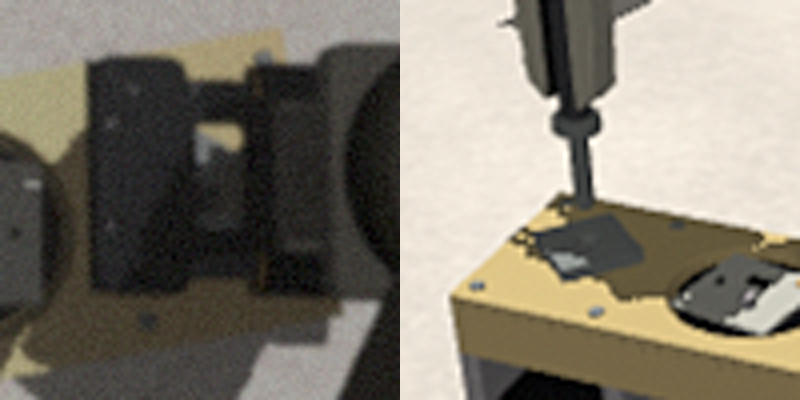

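The scene crop shows the nose end at about (261,141), above the guide plate. The plate's hole is in shadow at about (262,150). The top view is blocked by the gripper.

```bash
python3 - <<'E'
from h import *
np.set_printoptions(precision=4,suppress=True)
print(plane("scene",261.2,140.5,.114),proj("scene",[.5215,-.242,.114]))
for u,v in((261.7,150.3),(262,150),(261,150)):print(plane("scene",u,v,.092))
print(proj("scene",[.5215,-.242,.092]))
import cv2
t=cv2.imread("pics/_s.png") # noisy? enhanced hole location from the first picture
s=cv2.cvtColor(cv2.imread("pics/scene0.png"),cv2.COLOR_BGR2GRAY);g=s[144:158,246:278];print(g)
t=cv2.cvtColor(cv2.imread("pics/top0.png"),cv2.COLOR_BGR2GRAY);print(t[240:260,440:464])
E
```

```text
[ 0.5192 -0.2417  0.114 ] [260.374  140.9133]
[ 0.5221 -0.2406  0.092 ]
[ 0.5207 -0.2409  0.092 ]
[ 0.5219 -0.2427  0.092 ]
[261.3618 150.0132]
[[170 162 149 139 137 139 139 139 141 141 142 143 139 136 132 129 122 114
  108 102  99  97 105 130 141 140 139 139 139 139 138 139]
 [165 148 138 138 139 141 142 143 140 135 132 128 123 117 111 103 101 100
  102 104 104 103  99 112 132 140 140 140 139 139 139 139]
 [146 139 140 142 139 135 131 128 123 116 110 104 102 103 105 105 106 104
  104 104 105 105 103  99 114 137 142 139 139 139 139 139]
 [137 138 133 130 124 117 110 103 102 102 104 105 105 105 108 108 109 108
  106 104 104 105 103 101 103 121 139 141 139 139 139 139]
 [140 130 106 104 107 104 104 105 104 104 105 106 107 105  97  96  97  99
  104 105 106 104 104 103 100 102 124 140 142 140 139 140]
 [141 136  85  80 105 108 105 104 105 104 105 107 100  85  65  61  64  68
   81 101 105 105 104 105 104 100 107 126 140 142 139 139]
 [140 148  87  38  98 112 107 106 105 105 105 108  85  45  35  42  45  43
   59  96 107 104 104 105 105 103 101 106 127 140 141 139]
 [139 146 109  47  74 106
[... 1707 characters left out ...]
67 69 69 70 73 69 67 68]
 [69 73 71 67 73 72 62 57 46 37 36 38 34 30 36 54 65 70 69 69 73 70 68 71]
 [74 69 73 70 67 70 70 63 56 40 40 41 37 40 51 62 67 69 67 70 73 71 67 70]
 [70 71 69 69 70 74 70 69 65 56 39 42 43 50 57 67 72 63 67 70 71 69 70 65]
 [72 72 69 67 67 70 74 75 73 62 62 61 61 65 72 68 69 68 68 68 70 72 64 69]
 [69 71 69 76 68 67 69 67 74 70 68 64 68 69 70 70 69 71 73 69 71 72 70 72]
 [71 71 67 72 72 71 75 63 71 68 66 70 71 66 72 68 71 75 67 69 71 69 70 75]
 [69 70 70 67 72 70 64 68 73 71 64 67 70 68 69 64 70 71 67 69 68 68 72 75]
 [63 67 69 69 67 68 65 70 71 68 68 72 71 69 68 70 69 70 72 70 69 71 77 87]
 [58 60 65 66 70 72 72 68 67 70 69 67 66 65 68 71 67 70 69 73 68 70 80 90]]
```

```bash
python3 -m pendant '[[[0,0,0.01,0],[0,0,0.008,0],[0,0,0.002,0],[0,0,0.0005,0],[0,0,0.0005,0],[0,0,0.0005,0],[0,0,0,0],[0,0,0,0]]]'; python3 -m pendant '[[[0,0,0.0005,0],[0,0,0.0005,0],[0,0,0.0005,0],[0,0,0.0005,0],[0,0,0,0],[0,0,0,0],[0,0,0,0],[0,0,0,0]]]'
```

```text
clock: 8.4
ee_pos: [0.5211, -0.242, 0.1543]
tcp_rot: [0.0, 1.0, -0.0, 0.0]
wrist_force: [-0.8, -0.1, -0.3]
grip_width: 0.0153
grasp_force: 45.0
clock: 9.2
ee_pos: [0.5211, -0.242, 0.1522]
tcp_rot: [0.0, 1.0, -0.0, 0.0]
wrist_force: [-0.5, -3.1, -1.6]
grip_width: 0.0158
grasp_force: 45.0
```

```bash
python3 -m pendant '[[[0,0.0005,0,0],[0,0.0005,0,0],[0,0,0.0005,0],[0,0,0.0005,0],[0,0,0.0005,0],[0,0,0.0005,0],[0,0,0,0],[0,0,0,0]]]'; python3 -m pendant '[[[0,0,0.0005,0],[0,0,0.0005,0],[0,0,0.0005,0],[0,0,0.0005,0],[0,0,0,0],[0,0,0,0],[0,0,0,0],[0,0,0,0]]]'
```

```text
clock: 10.0
ee_pos: [0.521, -0.2428, 0.1501]
tcp_rot: [-0.0, 1.0, -0.0, -0.0]
wrist_force: [0.5, -0.7, -1.3]
grip_width: 0.0156
grasp_force: 45.0
clock: 10.8
ee_pos: [0.5211, -0.2429, 0.1482]
tcp_rot: [0.0, 1.0, -0.0, 0.0]
wrist_force: [-0.0, -0.6, -2.4]
grip_width: 0.0159
grasp_force: 45.0
```

```bash
python3 -m pendant '[[[0.0005,0.0002,0,0],[0.0005,0.0002,0,0],[0.0005,0.0002,0,0],[0.0005,0.0002,0,0],[0.0005,0.0002,0,0],[0,0,0,0],[0,0,0,0],[0,0,0,0]]]'; python3 -m pendant '[[[0.0005,0.0002,0,0],[0.0005,0.0002,0,0],[0.0005,0.0002,0,0],[0,0,0,0],[0,0,0,0],[0,0,0,0],[0,0,0,0],[0,0,0,0]]]'
```

```text
clock: 11.6
ee_pos: [0.5234, -0.2439, 0.148]
tcp_rot: [0.0, 1.0, -0.0, -0.0]
wrist_force: [-2.8, -0.5, -0.9]
grip_width: 0.0156
grasp_force: 45.0
clock: 12.4
ee_pos: [0.525, -0.2446, 0.1481]
tcp_rot: [0.0, 1.0, -0.0, -0.0]
wrist_force: [-3.1, -2.0, -1.2]
grip_width: 0.0156
grasp_force: 45.0
```

```bash
python3 -m pendant '[[[0.0005,0.0005,0,0],[0.0005,0.0005,0,0],[0,0,0,0],[0,0,0,0],[0,0,0,0],[0,0,0,0],[0,0,0,0],[0,0,0,0]]]'; python3 -m pendant '[[[0.0005,0.0002,0,0],[0.0005,0.0002,0,0],[0,0,0,0],[0,0,0,0],[0,0,0,0],[0,0,0,0],[0,0,0,0],[0,0,0,0]]]'
```

```text
clock: 13.2
ee_pos: [0.5261, -0.2454, 0.1481]
tcp_rot: [-0.0, 1.0, -0.0, 0.0]
wrist_force: [-2.8, -1.2, -1.5]
grip_width: 0.0152
grasp_force: 45.0
clock: 14.0
ee_pos: [0.527, -0.2458, 0.1481]
tcp_rot: [-0.0, 1.0, -0.0, -0.0]
wrist_force: [-2.9, 0.2, -2.1]
grip_width: 0.0155
grasp_force: 45.0
```

```bash
python3 -m pendant '[[[0.0005,0.0002,0,0],[0.0005,0.0002,0,0],[0,0,0,0],[0,0,0,0],[0,0,0,0],[0,0,0,0],[0,0,0,0],[0,0,0,0]]]'
```

```text
clock: 14.8
ee_pos: [0.5274, -0.246, 0.1481]
tcp_rot: [-0.0, 1.0, -0.0, -0.001]
wrist_force: [-7.0, 0.5, -0.1]
grip_width: 0.0153
grasp_force: 45.0
```

```bash
python3 -m pendant '[[[-0.0008,-0.0003,0,0],[-0.0008,-0.0002,0,0],[0,0,0,0],[0,0,0.001,0],[0,0,0.001,0],[0,0,0.001,0],[0,0,0,0],[0,0,0,0]]]'; python3 -m pendant '[[[0,0,0.001,0],[0,0,0.001,0],[0,0,0.001,0],[0,0,0.0005,0],[0,0,0.0005,0],[0,0,0,0],[0,0,0,0],[0,0,0,0]]]'
```

```text
clock: 15.6
ee_pos: [0.5266, -0.2458, 0.1451]
tcp_rot: [0.0, 1.0, -0.0, 0.0]
wrist_force: [-0.6, -0.5, -2.9]
grip_width: 0.0154
grasp_force: 45.0
clock: 16.4
ee_pos: [0.5265, -0.2457, 0.1411]
tcp_rot: [-0.0, 1.0, -0.0, 0.0]
wrist_force: [-1.2, -0.1, -2.5]
grip_width: 0.0155
grasp_force: 45.0
```

```bash
P="python3 -m pendant"; python3 -m pendant '[[[0,0,0.001,0],[0,0,0.001,0],[0,0,0.001,0],[0,0,0.001,0],[0,0,0.001,0],[0,0,0,0],[0,0,0,0],[0,0,0,0]]]'; python3 -m pendant '[[[0,0,0.001,0],[0,0,0.001,0],[0,0,0.001,0],[0,0,0.001,0],[0,0,0.001,0],[0,0,0,0],[0,0,0,0],[0,0,0,0]]]'
```

```text
clock: 17.2
ee_pos: [0.5266, -0.2459, 0.1362]
tcp_rot: [0.0, 1.0, -0.0, 0.0]
wrist_force: [-1.0, -1.2, 1.5]
grip_width: 0.0152
grasp_force: 45.0
clock: 18.0
ee_pos: [0.5264, -0.2457, 0.131]
tcp_rot: [-0.0, 1.0, -0.0, -0.0]
wrist_force: [-0.3, -0.8, -1.5]
grip_width: 0.015
grasp_force: 45.0
```

Light forces. I'll continue the pressing.

```bash
python3 -m pendant '[[[0,0,0.001,0],[0,0,0.001,0],[0,0,0.001,0],[0,0,0.001,0],[0,0,0.001,0],[0,0,0.001,0],[0,0,0.001,0],[0,0,0,0]]]'; python3 -m pendant '[[[0,0,0.001,0],[0,0,0.001,0],[0,0,0.001,0],[0,0,0.001,0],[0,0,0.001,0],[0,0,0.001,0],[0,0,0.001,0],[0,0,0,0]]]'
```

```text
clock: 18.8
ee_pos: [0.5261, -0.2454, 0.1233]
tcp_rot: [-0.0, 1.0, -0.0, -0.001]
wrist_force: [-0.3, -0.3, -1.6]
grip_width: 0.0154
grasp_force: 45.0
clock: 19.6
ee_pos: [0.5259, -0.2458, 0.1164]
tcp_rot: [-0.0, 1.0, -0.0, -0.001]
wrist_force: [-2.5, -1.1, -2.0]
grip_width: 0.0151
grasp_force: 45.0
```

```bash
python3 -m pendant '[[[0,0,0.001,0],[0,0,0.001,0],[0,0,0.001,0],[0,0,0.001,0],[0,0,0.0005,0],[0,0,0,0],[0,0,0,0],[0,0,0,0]]]'
```

```text
clock: 20.4
ee_pos: [0.5262, -0.2457, 0.1124]
tcp_rot: [-0.0, 1.0, -0.0, -0.0]
wrist_force: [-4.7, -1.5, -2.0]
grip_width: 0.0158
grasp_force: 45.0
```

```bash
python3 -m pendant '[[[-0.0005,-0.0001,0,0],[0,0,0.0005,0],[0,0,0.0005,0],[0,0,0.0005,0],[0,0,0.0003,0],[0,0,0,0],[0,0,0,0],[0,0,0,0]]]'
```

```text
clock: 21.2
ee_pos: [0.526, -0.2457, 0.1108]
tcp_rot: [0.0, 1.0, -0.0, 0.0]
wrist_force: [-2.9, -1.0, -1.4]
grip_width: 0.0154
grasp_force: 45.0
```

```bash
python3 -m pendant '[[[0,0,0.0003,0],[0,0,0.0003,0],[0,0,0,0],[0,0,0,0],[0,0,0,0],[0,0,0,0],[0,0,0,0],[0,0,0,0]]]'
```

```text
clock: 22.0
ee_pos: [0.5261, -0.2457, 0.1106]
tcp_rot: [0.0, 1.0, -0.0, 0.0]
wrist_force: [-4.4, 0.4, 5.6]
grip_width: 0.0152
grasp_force: 45.0
```

```bash
python3 -c "
from rig import manip
import cv2
s=manip.read_camera('scene')['img'][:,:,::-1]
cv2.imwrite('pics/a4.png',cv2.convertScaleAbs(cv2.resize(s[100:225,215:345],None,fx=4.5,fy=4.5,interpolation=cv2.INTER_CUBIC),alpha=1.8,beta=20))"
```

```text
(no output)
```

View pics/a4.png

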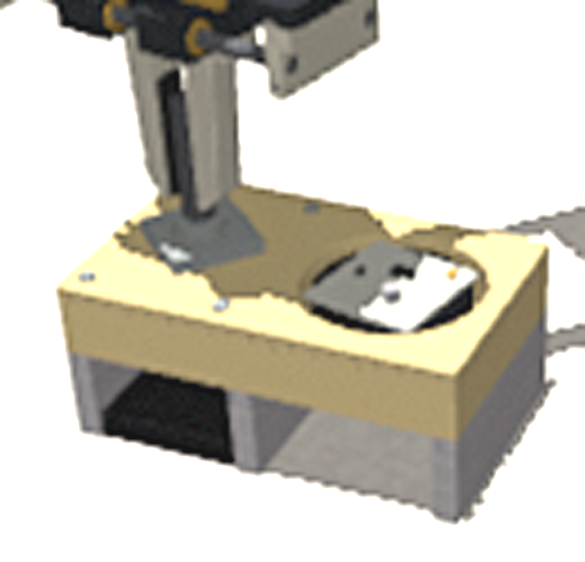

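The collar sits on the guide plate, with its edge at about crop (200,215). The tray region under the bore, crop (100-235, 375-460), is too dark to show the pin, so I'll stretch the contrast there.

```bash
python3 -c "
from rig import manip
import cv2,numpy as np
from h import proj
for z in(.004,.018,.032): print(proj('scene',[.5258,-.2455,z]))
g=np.mean([manip.read_camera('scene')['img'].astype(float).mean(2) for _ in range(3)],0)
np.set_printoptions(linewidth=220)
print(g[180:204,236:272].round().astype(int))"
```

```text
[262.63159952 184.26120216]
[262.05329971 179.14056391]
[261.464286   173.92505797]
[[ 49  50  57  59  63  65  69  70  72  74  74  73  72  72  72  71  71  71  71  71  71  71  71  71  71  71  71  71  71  71  71  72  72  71  72  72]
 [ 48  49  48  46  49  50  56  60  63  68  64  66  74  76  75  74  74  72  72  71  71  72  71  71  71  71  72  71  71  71  72  71  71  72  71  72]
 [ 49  50  49  48  48  49  48  48  49  48  31  34  53  60  59  66  69  73  75  74  73  73  72  73  71  71  71  71  71  71  71  72  71  72  71  72]
 [ 49  49  49  50  49  50  50  52  47  27   5   0   0   4   8  33  42  54  59  67  69  73  76  75  74  73  72  72  72  72  71  71  71  71  71  71]
 [ 47  49  49  49  50  51  52  47  30   8   3   4   4   3   1   1   0   7   8  33  42  53  59  62  66  74  76  74  74  73  72  71  72  72  70  71]
 [ 48  48  50  51  51  52  48  31   8   2   3   6   5   5   6   5   4   3   1   1   0   0   5  21  37  54  61  58  65  73  73  72  72  72  71  72]
 [ 50  49  50  51  52  47  30   9   2   4   4   4   5   5   6   6   5   6   6   5   4   3   4   1   0   4   9   7  30  58  68  71  71 
[... 1812 characters left out ...]
82 167 146 130 127 106  70  25   0   0   0   0   1   3   3   5   6   6   6   6   8   1  29  63  70  68  69  63]
 [166 166 165 166 167 166 166 167 169 170 174 178 183 167 146 128 125 107  72  26   0   0   0   0   1   5   2   5   4   3  22  62  70  68  69  63]
 [167 169 169 167 166 164 164 164 165 166 167 169 171 171 172 174 178 166 146 130 129 106  94  51   0   0   0   0   0   1   7  61  72  69  70  66]
 [167 170 171 169 166 164 165 165 166 167 168 167 164 161 160 161 165 170 173 176 182 168 161 139 125 104  94  50   0   0   0  54  70  69  69  68]
 [164 166 168 168 167 168 168 167 166 166 166 166 164 161 157 156 160 163 162 163 166 173 177 179 181 165 159 138 127 106  90  72  61  65  67  66]]
```

```bash
python3 -m pendant '[[[0,0,-0.001,0],[0,0,-0.004,0],[0,0,-0.01,0],[0,0,-0.02,0],[0,0,-0.03,0],[0,0,-0.035,0],[0,0,0,0],[0,0,0,0]]]' && python3 -m pendant '[[[-0.002,-0.047,0,0],[-0.002,-0.047,0,0],[-0.003,-0.047,0,0],[-0.003,-0.047,0,0],[-0.003,-0.047,0,0],[-0.003,-0.047,0,0],[-0.003,-0.047,0,0],[-0.003,-0.047,0,0]]]' && python3 -m pendant '[[[-0.002,-0.047,0,0],[0,-0.004,0.02,0],[0,0,0.03,0],[0,0,0.01,0],[0,0,0.005,0],[0,0,0,0],[0,0,0,0],[0,0,0,0]]]'
```

```text
clock: 23.0
ee_pos: [0.5271, -0.246, 0.2119]
tcp_rot: [0.001, 1.0, -0.0, 0.002]
wrist_force: [0.1, 0.1, -2.2]
grip_width: 0.0151
grasp_force: 45.0
clock: 23.8
ee_pos: [0.5027, 0.1322, 0.2084]
tcp_rot: [0.0, 1.0, -0.0, -0.001]
wrist_force: [1.7, 0.4, -1.6]
grip_width: 0.0153
grasp_force: 45.0
clock: 24.6
ee_pos: [0.5031, 0.1812, 0.1467]
tcp_rot: [-0.0, 1.0, -0.001, 0.001]
wrist_force: [0.5, 0.1, -1.2]
grip_width: 0.0154
grasp_force: 45.0
```

```bash
python3 -c "
from rig import manip
import cv2,numpy as np
from h import proj
def c(i,x,y,w,h,k):return cv2.convertScaleAbs(cv2.resize(i[y:y+h,x:x+w],None,fx=k,fy=k,interpolation=cv2.INTER_CUBIC),alpha=1.5,beta=15)
s=manip.read_camera('scene')['img'][:,:,::-1];t=manip.read_camera('top')['img'][:,:,::-1]
cv2.imwrite('pics/a5.png',np.hstack([c(s,410,150,80,100,5),c(t,410,210,80,100,5)]))
p=manip.sense()['ee_pos'];print(p,proj('scene',p-[0,0,.0627]),proj('scene',p-[0,0,.0187]),proj('scene',[.502,.1815,.055]))"
```

```text
[0.50288381 0.18133442 0.14639985] [457.4872922  214.14623455] [462.57649765 193.7649772 ] [454.61622952 226.40350958]
```

View pics/a5.png

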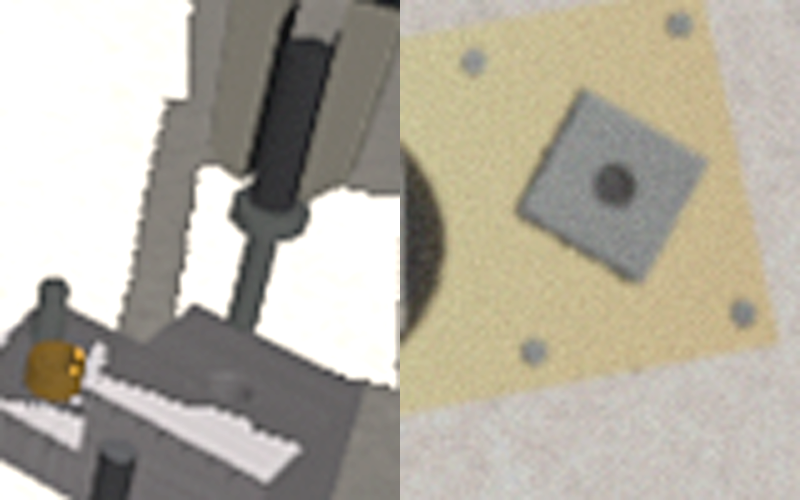

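The scene shows the drift upright, with its nose end at about (459,215), over the stand hole at (457,227). In the top view the guide plate is centred and its hole is dark, at (533,247). The pin is no longer visible in it.

```bash
python3 -m pendant '[[[-0.0006,0,0.015,0],[0,0,0.01,0],[0,0,0.003,0],[0,0,0.003,0],[0,0,0.003,0],[0,0,0,0],[0,0,0,0],[0,0,0,0]]]'
```

```text
clock: 25.5
ee_pos: [0.5016, 0.1814, 0.1115]
tcp_rot: [-0.0, 1.0, -0.0, 0.0]
wrist_force: [0.5, -0.1, -2.8]
grip_width: 0.0152
grasp_force: 45.0
```

```bash
python3 -m pendant '[[[0,0,0.006,0],[0,0,0.006,0],[0,0,0.006,0],[0,0,0.006,0],[0,0,0.006,0],[0,0,0.005,0],[0,0,0,0],[0,0,0,0]]]' && python3 -m pendant '[[[0,0,0.0005,0],[0,0,0.0005,0],[0,0,0.0005,0],[0,0,0,0],[0,0,0,0],[0,0,0,0],[0,0,0,0],[0,0,0,0]]]'
```

```text
clock: 26.3
ee_pos: [0.5015, 0.1813, 0.0762]
tcp_rot: [0.0, 1.0, -0.0, -0.0]
wrist_force: [-0.1, -0.7, -1.7]
grip_width: 0.0154
grasp_force: 45.0
clock: 27.1
ee_pos: [0.5015, 0.1814, 0.0748]
tcp_rot: [0.0, 1.0, -0.0, 0.0]
wrist_force: [0.6, -1.1, -1.8]
grip_width: 0.0155
grasp_force: 45.0
```

```bash
python3 -m pendant '[[[0,0,0.0005,0],[0,0,0.0005,0],[0,0,0.0003,0],[0,0,0,0],[0,0,0,0],[0,0,0,0],[0,0,0,0],[0,0,0,0]]]'
```

```text
clock: 27.9
ee_pos: [0.5016, 0.1814, 0.0736]
tcp_rot: [-0.0, 1.0, -0.0, 0.0]
wrist_force: [-1.6, -0.8, 2.7]
grip_width: 0.0153
grasp_force: 45.0
```

Seated: the vertical force has turned to +2.7 N. I'll release and retreat upward.

```bash
python3 -m pendant '[[[0,0,0,0],[0,0,0,0],[0,0,0,0],[0,0,0,0],[0,0,0,0],[0,0,0,0],[0,0,0,0],[0,0,0,0]]]' 120 && python3 -m pendant '[[[0,0,-0.005,0],[0,0,-0.015,0],[0,0,-0.03,0],[0,0,-0.04,0],[0,0,-0.04,0],[0,0,-0.03,0],[0,0,0,0],[0,0,0,0]]]' && python3 -m pendant '[[[-0.02,0.045,0,0],[-0.02,0.045,0,0],[-0.01,0.045,0,0],[0,0.045,0,0],[0,0,0,0],[0,0,0,0],[0,0,0,0],[0,0,0,0]]]'; python3 -c "
from rig import manip
import cv2,numpy as np
def c(i,x,y,w,h,k):return cv2.convertScaleAbs(cv2.resize(i[y:y+h,x:x+w],None,fx=k,fy=k,interpolation=cv2.INTER_CUBIC),alpha=1.5,beta=15)
s=manip.read_camera('scene')['img'][:,:,::-1];t=manip.read_camera('top')['img'][:,:,::-1]
cv2.imwrite('pics/a6.png',np.hstack([c(s,395,170,100,100,4),c(t,160,205,100,100,4)]))"
```

```text
clock: 28.7
ee_pos: [0.5015, 0.1814, 0.0734]
tcp_rot: [0.0, 1.0, -0.0, -0.0]
wrist_force: [0.0, -0.3, -1.0]
grip_width: 0.049
grasp_force: 0.0
clock: 29.5
ee_pos: [0.5022, 0.1815, 0.2353]
tcp_rot: [-0.0, 1.0, -0.0, 0.002]
wrist_force: [-0.4, -0.4, -0.8]
grip_width: 0.0495
grasp_force: 0.0
clock: 30.3
ee_pos: [0.4513, 0.0026, 0.2329]
tcp_rot: [-0.0, 1.0, 0.001, -0.001]
wrist_force: [-0.6, -1.0, 0.9]
grip_width: 0.0494
grasp_force: 0.0
```

View pics/a6.png

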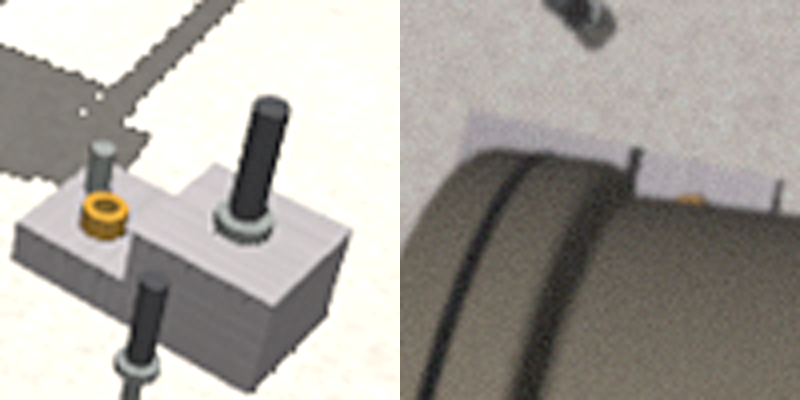

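The drift stands upright with its collar on the stand (scene about (456,225), handle top (463,197)). The spare pin and the bushing are in place, and the robot is clear.

```bash
python3 -c "
from rig import manip
print(manip.job_done())"
```

```text
the job is handed in; nothing more can be done
None
```

I pressed the pin out through the centred guide plate with the drift's collar resting lightly on it, then stood the drift home in its stand and handed the job in at about 30 s; the pin in the tray is inferred from the drift's full travel through the bore, because no camera view showed it there.

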